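# Tare the portion scale for a steel dip cup

### The job

Tare the dial scale for the empty steel dip cup: stand the cup in the middle of the scale's round pan and let go of it, then press a fingertip lightly on the small black thumbwheel in the scale's top and roll it, stroke by stroke, until the red zero mark of the dial stands under the needle's tip, to within half a small division. Be gentle with the scale: do not bear down on the wheel or the housing (12 N at most) or push the pan down to its stop, leave the cup standing there, and do not disturb the other things.

Things in the scene. Friction and masses are not known exactly. Their poses are not given: they have to be found in the camera images.
- scale: steel dial scale fixed on the worktop, 261 (x) x 200 (y) x 126 mm. Origin on the worktop; front, with the dial, looks to -x, to the robot. The front slopes up at 35 deg from x = -133, z = 20 mm to x = -26, z = 95 mm; dial centre at x = -81, y = 0, under a fixed window. Behind it a flat top at z = 95 mm to x = +125 mm, the pan above it, the thumbwheel's slot in its front right corner
- pan_center (a point): middle of the upper face of the scale's round steel pan (124 mm across, 4 mm thick, rim 1.5 mm high), at x = 58, y = 0, z = 124 mm in the scale's frame when empty. It sinks with the load. Axes as the scale's
- pan (a joint): how far the pan has sunk, m: 0 empty, 0.016 at the full load of 500 g (spring 307 N/m), end stop at 0.020; over 0.018 counts as forced
- needle (a joint): angle of the black needle, rad, clockwise positive as seen facing the dial: 0 empty (it points up the slope), 0.01047 per gram, 5.24 at 500 g. It follows the pan and cannot be touched. The cup's weight is not known beforehand (65 to 130 g)
- dial (a joint): angle of the white dial plate, rad, clockwise positive like the needle's: at 0 its red zero mark is straight up the slope. The thumbwheel turns it: dial = 0.40 x zero_wheel. Tared when dial = needle. It starts between -0.5 and 0.2, so with the cup on the pan it must go clockwise
- zero_wheel (a joint): angle of the thumbwheel, rad; grows when its crown rolls toward the scale's +x (away from the dial), turning the dial clockwise; about 0.05 rad per mm of fingertip travel. Range -8 to 8; stays where left. Friction needs 2.5 N along the rim: too light a touch slips, 5 to 9 N of pressure rolls it. The rim runs 1 mm out of true, so the crown rises and falls as it rolls
- housing (a joint): how far the scale's housing (with wheel, pan and dial) is pressed down on its soft rubber feet, m: 0 free; it starts to yield at 1 N and sinks 1 mm per 9 N, to a hard stop at 0.0016 (15 N). More than 12 N between fingers and scale counts as forced
- wheel_crown (a point): top of the thumbwheel (mean: the rim stands up to 1 mm higher or lower), at x = -1, y = -80, z = 104 mm in the scale's frame; sinks with the housing, does not turn. The wheel is a black ribbed disc 40 mm across, 10 mm wide, axle along the scale's y, in a black-framed slot (46 x 26 mm, top at z = 97.5 mm): only 6.5 mm stand out, rolled by a fingertip on top moving along x
- needle_tip (a point): tip of the needle, 47 mm from the dial's centre.
- zero_mark (a point): inner point of the red triangle, the zero mark, on the dial plate, taken in the needle's plane 47 mm from the dial's centre: when the scale is tared it coincides with needle_tip. One small division (10 g) of the dial is 0.105 rad, 4.9 mm there.
- dip_cup: empty steel dip cup (ramekin), round, open at the top, 67 mm across at the rim, tapering to 46 mm at the foot, 40 mm tall; origin under the centre of its foot, z up. Can be gripped across the rim from above.
- tin: tin of corn, 75 mm across, 58 mm tall; origin under its centre; to be left alone
- spice_jar: spice jar with a black lid, 41 mm across, 105 mm tall; origin under its centre; to be left alone
There are look-alikes about, which are no part of the job. Leave any yellow look-alike of the dip_cup alone.

How it is judged:
On the way, in this order (a step that is already met when the one before it is completed fails the run):
1. the dip cup stands upright on the pan, its foot centre within 30 mm of the pan's middle, and is released (horizontal distance between dip_cup and pan_center below 0.03 m and z of dip_cup in the frame of pan_center between -0.004 and 0.005 m and angle between dip_cup's own z axis and vertical below 0.12 rad and contact force between the fingers and dip_cup below 0.1 N), for 0.3 s.
2. with the cup on the pan, the zero mark is brought to within 2.5 mm (half a small division) of the needle's tip (all of step 1 and distance between needle_tip and zero_mark below 0.0025 m), for 0.5 s.
At the end, for the whole second after the job is handed in: The dip cup stands upright (within 0.12 rad), released and at rest on the pan, its foot centre within 30 mm of the pan's middle; the dial's zero mark is within 2.5 mm of the needle's tip; the fingers are off the scale (all of step 2 and linear speed of dip_cup below 0.01 m/s and contact force between the fingers and scale below 0.1 N); the robot touches nothing.
It fails at once if more than 12 N between the fingers and the scale (wheel, pan or housing) (contact force between the fingers and scale above 12 N).
It fails at once if any other part of the arm leans on the scale with more than 12 N (contact force between the arm and scale above 12 N).
It fails at once if the pan is pushed past its full load (more than 18 mm down) (value of joint pan above 0.018 m).
It fails at once if the tin or the spice jar is moved by more than 30 mm (distance of any of tin, spice_jar from where it was at the start of the episode above 0.03 m).
It also fails if it takes over 72 s, if anything falls off the work surface, if the arm or the gripper's body presses on something with over 40 N, if the wrist force passes 120 N, or if a joint passes its speed limit or range.

### The arm

A 6-joint arm with a two-finger parallel gripper is mounted at the origin on the work surface; the furniture and walls round the work are solid. World frame = base frame: x ahead of the robot, y to its left, z up, the work surface at z = 0. Lengths are in m, angles in rad, forces in N, time in s.
With the tool pointing down it reaches from about 0.3 to 0.875 m from the base axis. Payload 6.4 kg.
Tool frame: the origin (TCP) lies at the very end of the fingers, on their centre line; the grasp point (between the pads) lies 19 mm behind it; z points along the fingers, y is the line along which they close (so a half turn about z gives the same grasp; the last joint's range is limited). The gripper opens to 85 mm and grips with 20 to 120 N. Pads are 22 mm wide; open, the fingers measure 114 mm over their backs; the gripper's body (76 mm by 85 mm) begins 54 mm behind the grasp point. The pads swing forward as they close: fully open they stand 13 mm farther back than shut.
Start: joints at [-1.406, 0.181, 1.607, -0, 1.354, -0.206], TCP at [0.208, -0.536, 0.231] pointing down, gripper open.
Joint ranges: [-2.99, 2.99], [-0.89, 2.07], [0.3, 2.58], [-1.14, 4.28], [0, 2.63], [-3.12, 3.12]. Speed limits (rad/s): [2.57, 2.57, 3.01, 3.14, 3.14, 3.14].

### API

Orientations are given as a unit quaternion [w, x, y, z].
In Python, from bench import ctrl gives the robot as it stands.
- The arm moves only by the tool jog_arm, never from a script. Its argument "series" is a list that holds one entry, the list of rows, each a list of 7 numbers: the shift along the tool's x, y, z in mm, then the turn, a rotation vector about the tool's x, y, z in rad, then the finger opening in mm, from 0 to 85.4. In form: [[[tx, ty, tz, rx, ry, rz, gripper], ...]]. A call has exactly 10 rows; each row shifts and turns the commanded pose from where the row before left it, along the tool's axes as they then stand; what a row does not reach is not made up. A row lasts 1/10 s, in which the tool goes at most 50 mm and 8.59 degrees, less where a joint would pass 70% of its speed; a pose out of reach is approached as far as the arm can. A call with a gripper value outside its range is refused whole. The fingers move at their own pace and stop on an object; the grip force is fixed at half the most. Time passes only in rows, so rows that do not move let the fingers close, or fill a call up. It gives the time, the measured TCP pose, the force, the opening and the grip force at its end, in the units of the state.
- ctrl.get_obs(): the state, without advancing time (a new reading comes with each control period).
- ctrl.camera(name): name is "side" or "top"; returns a dict with "frame" (384x512x3 uint8, blue, green, red), "z_map" (384x512 float32, m along the optical axis (not along the pixel's ray), 0 where there is no reading), "fx", "fy", "cx", "cy" (pixels), "xyz" and "rotation" of the camera in the world. Camera axes: x right, y down, z forward; pixel columns grow to the right and rows downward; lengths in m; the calibration is good to about 2 mm. A picture is of the moment at which its call begins.
- ctrl.hand_in(): hands the job in; it is judged then, once.
The state is a dict: "time_s": time; "q": joint angles; "dq": joint speeds; "joint_efforts": joint torques, N m; "eef_pos": TCP position; "eef_rot": TCP orientation; "wrist_force": force on the tool from outside, world axes, zero at the start; "torque": the same for the moment, N m; "opening": opening from 0.0 (shut) to 1.0 (fully open); "grasp_force": force on a finger pad.
Only numpy, scipy, OpenCV 4.12 (cv2) and the standard library are available. Lean on these libraries where they do the work, as an engineer would, in place of code of your own. Each camera call takes 0.05 s, during which the arm holds its last target. There are 200 camera calls.

## Working session

There is one attempt and no reset: what is moved stays moved. The work goes in short steps, Python scripts to look and compute and a tool call to move; the robot and the scene stay as the last step left them, time stands still between calls to the robot, and variables do not carry over. Pictures are saved under pics/ and viewed, at most 10 in all, crops included, and the job is handed in when it is done.

Besides the shell and the picture viewer there is one more tool, called after "Request:" as name([rows], argument=value, ...), one row to a line, values as JSON. jog_arm: Moves the arm, as the interface text tells. Its arguments: {"type":"object","properties":{"series":{"type":"array"}},"required":["series"]}

```bash
mkdir -p pics
cat > h.py <<'E'
import numpy as np, cv2
from bench import ctrl
def world(c,u,v,z=None):
    d=c["z_map"][int(round(v)),int(round(u))] if z is None else z
    p=np.array([(u-c["cx"])/c["fx"]*d,(v-c["cy"])/c["fy"]*d,d])
    return np.array(c["rotation"])@p+np.array(c["xyz"])
def cloud(c):
    v,u=np.mgrid[:384,:512]; d=c["z_map"]
    P=np.stack([(u-c["cx"])/c["fx"]*d,(v-c["cy"])/c["fy"]*d,d],-1)
    return P@np.array(c["rotation"]).T+np.array(c["xyz"])
def st():
    o=ctrl.get_obs()
    print({k:np.round(o[k],4).tolist() for k in("time_s","q","eef_pos","eef_rot","wrist_force","opening","grasp_force")})
E
python3 - <<'E'
from h import *
import pickle
st()
a=ctrl.camera("top");b=ctrl.camera("side")
for c in(a,b): print(np.round(c["xyz"],3),np.round(c["rotation"],3).tolist(),c["fx"],c["cx"],c["cy"])
pickle.dump((a,b),open("c0.pkl","wb"))
cv2.imwrite("pics/top0.png",cv2.resize(a["frame"],(768,576)));cv2.imwrite("pics/side0.png",cv2.resize(b["frame"],(768,576)))
E
```

```text
{'time_s': 0.0, 'q': [-1.4063, 0.1815, 1.608, 0.0, 1.3538, -0.2063], 'eef_pos': [0.2083, -0.5354, 0.2304], 'eef_rot': [-0.0009, 0.9829, 0.1843, 0.0], 'wrist_force': [0.2736, 0.2153, 0.5052], 'opening': 0.9967, 'grasp_force': 0.0}
[ 0.343 -0.138  1.108] [-0.023, 0.707, -0.705, 0.048] 415.6959293411554 261.3453922229359 188.70602820361415
[0.221 0.363 0.923] [0.054, -0.198, 0.933, -0.298] 413.2726372069526 248.69529542183344 187.07448117720918
```

View pics/top0.png

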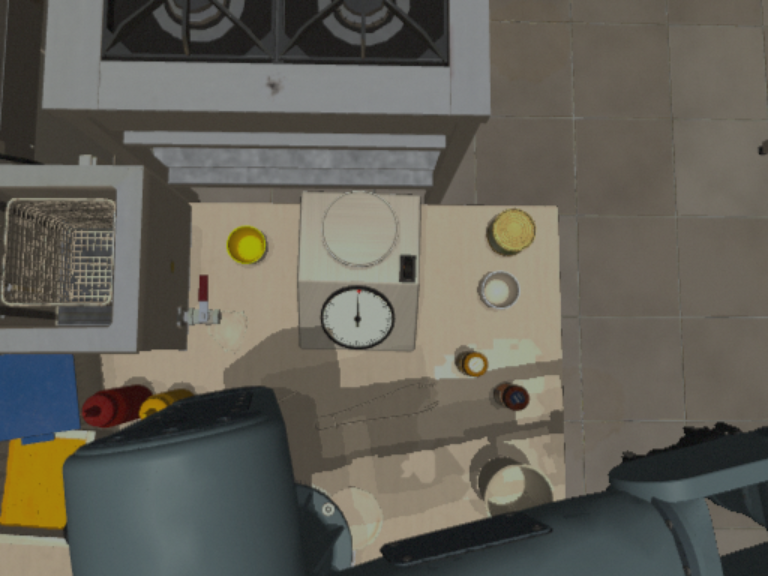

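View pics/side0.png

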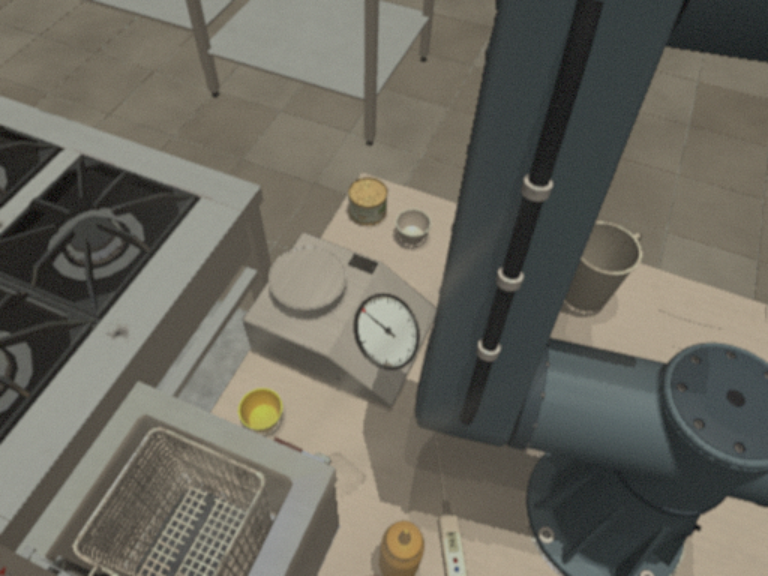

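The top view at 768 px shows the steel cup at (498,290), the yellow look-alike at (247,245), the tin at (513,231), the jars at (473,363) and (514,397), and a big pot at (515,485). The scale's pan is at (360,229), the wheel at (407,268) and the dial at (358,317). The steel cup is the one that fits; I'll confirm it in a crop and measure.

Run:
```python
from h import *
import pickle
a,b=pickle.load(open("c0.pkl","rb"))
W=cloud(a)
s=1/1.5
# cup rim
def reg(x0,x1,y0,y1):
    return W[int(y0*s):int(y1*s),int(x0*s):int(x1*s)].reshape(-1,3)
def rim(P,lo,hi,n):
    Q=P[(P[:,2]>lo)&(P[:,2]<hi)]
    (c,r)=cv2.minEnclosingCircle(Q[:,:2].astype(np.float32)); print(n,len(Q),np.round(c,4),round(r,4),np.round(np.median(Q[:,2]),4), P[:,2].max())
rim(reg(470,528,262,320),.034,.05,"cup")
rim(reg(485,545,200,260),.052,.064,"tin")
rim(reg(490,540,375,415),.09,.12,"jar")
rim(reg(455,495,345,382),.03,.12,"jar2")
rim(reg(310,410,185,280),.121,.130,"pan")
# scale top
Q=W.reshape(-1,3);Q=Q[(Q[:,2]>.088)&(Q[:,2]<.0985)&(Q[:,0]>.3)&(Q[:,1]<0)&(Q[:,1]>-.35)]
print(cv2.minAreaRect(Q[:,:2].astype(np.float32)),len(Q),np.median(Q[:,2]))
for n,u,v in(("wheel",407,268),("dial",358,317)): print(n,np.round(world(a,u*s,v*s),4))
for n,u,v in(("dialside",387,331),("wheelside",363,264),("panside",307,279)): print(n,np.round(world(b,u*s,v*s),4))
f=a["frame"]
A=cv2.resize(f[165:225,305:365],(400,400),interpolation=3);B=cv2.resize(f[160:240,190:290],(400,320),interpolation=3)
B=cv2.copyMakeBorder(B,0,80,0,0,0)
cv2.imwrite("pics/crop0.png",np.hstack([A,B]))
```

```text
Traceback (most recent call last):
  File "h.py", line 10, in cloud
    return P@np.array(c["rotation"]).T+np.array(c["xyz"])
           ~^~~~~~~~~~~~~~~~~~~~~~~~~~
ValueError: matmul: Input operand 1 has a mismatch in its core dimension 0, with gufunc signature (n?,k),(k,m?)->(n?,m?) (size 4 is different from 3)
```

```bash
sed -i 's/np.array(c\["rotation"\])/R(c)/' h.py; sed -i '2a from scipy.spatial.transform import Rotation\ndef R(c): return Rotation.from_quat(c["rotation"],scalar_first=True).as_matrix()' h.py
cat > m.py <<'E'
from h import *
import pickle
a,b=pickle.load(open("c0.pkl","rb"))
W=cloud(a)
s=1/1.5
def reg(x0,x1,y0,y1):
    return W[int(y0*s):int(y1*s),int(x0*s):int(x1*s)].reshape(-1,3)
def rim(P,lo,hi,n):
    Q=P[(P[:,2]>lo)&(P[:,2]<hi)]
    if len(Q)<3: print(n,P[:,2].max()); return
    (c,r)=cv2.minEnclosingCircle(Q[:,:2].astype(np.float32)); print(n,len(Q),np.round(c,4),round(r,4),np.round(np.median(Q[:,2]),4), P[:,2].max())
rim(reg(470,528,262,320),.034,.05,"cup")
rim(reg(485,545,200,260),.052,.064,"tin")
rim(reg(490,540,375,415),.09,.12,"jar")
rim(reg(455,495,345,382),.03,.12,"jar2")
rim(reg(310,410,185,280),.121,.130,"pan")
Q=W.reshape(-1,3);Q=Q[(Q[:,2]>.088)&(Q[:,2]<.0985)&(Q[:,0]>.3)&(Q[:,1]<0)&(Q[:,1]>-.35)]
print(cv2.minAreaRect(Q[:,:2].astype(np.float32)),len(Q),np.median(Q[:,2]))
for n,u,v in(("wheel",407,268),("dial",358,317)): print(n,np.round(world(a,u*s,v*s),4))
for n,u,v in(("dialside",387,331),("wheelside",363,264),("panside",307,279)): print(n,np.round(world(b,u*s,v*s),4))
f=a["frame"]
A=cv2.resize(f[165:225,305:365],(400,400),interpolation=3);B=cv2.resize(f[160:240,190:290],(400,320),interpolation=3)
B=cv2.copyMakeBorder(B,0,80,0,0,0)
cv2.imwrite("pics/crop0.png",np.hstack([A,B]))
E
python3 m.py
```

```text
cup 118 [ 0.4421 -0.3635] 0.0338 0.039 1.10775634242483
tin 598 [ 0.5437 -0.3849] 0.0384 0.055 1.10775634242483
jar 243 [ 0.2619 -0.3731] 0.0205 0.1051 1.10775634242483
jar2 284 [ 0.3152 -0.3066] 0.0205 0.1044 1.10775634242483
pan 1993 [ 0.5318 -0.12  ] 0.0621 0.1244 1.10775634242483
((0.45087313652038574, -0.15773330628871918), (0.27921363711357117, 0.29362115263938904), 88.83838653564453) 3082 0.09481307057633825
wheel [ 0.4695 -0.1979  0.1026]
dial [ 0.3914 -0.1181  0.0638]
dialside [ 0.3893 -0.1156  0.0661]
wheelside [ 0.4676 -0.1959  0.1041]
panside [ 0.5296 -0.1185  0.1249]
```

View pics/crop0.png

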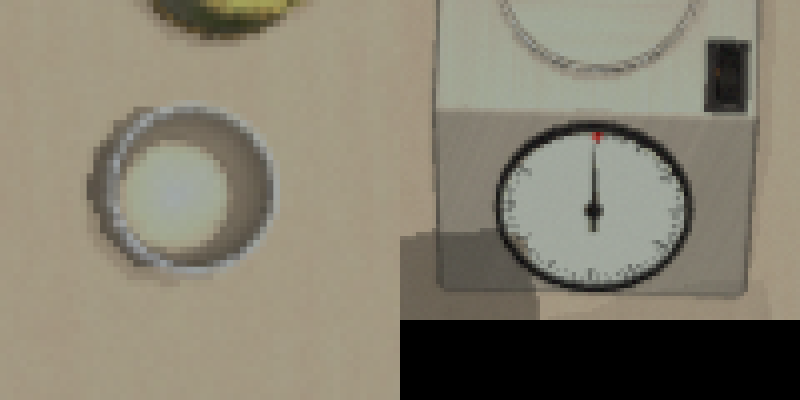

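The crop confirms it: the plain silvery cup (crop ~(190,188)) is the dip cup, rim centre (0.442, -0.364). The dial zero mark starts within about 0.05 rad of straight up. Next I align the tool to the world axes and go above the cup.

Request:
jog_arm([
  [[0,0,0,0,0,0.124,85],[0,0,0,0,0,0.124,85],[0,0,0,0,0,0.123,85],[39,-29,0,0,0,0,85],[39,-29,0,0,0,0,85],[39,-29,0,0,0,0,85],[39,-29,0,0,0,0,85],[39,-28,0,0,0,0,85],[39,-28,0,0,0,0,85],[0,0,20,0,0,0,85]],
])

```text
time_s: 1.1
eef_pos: [0.4476, -0.3612, 0.2137]
eef_rot: [0.001, 1.0, 0.003, 0.002]
wrist_force: [-0.7, -0.4, -0.3]
opening: 1.0
grasp_force: 0.0
```

Request:
jog_arm([
  [[0,0,18,0,0,0,85],[0,0,18,0,0,0,85],[0,0,18,0,0,0,85],[0,0,18,0,0,0,85],[0,0,18,0,0,0,85],[0,0,18,0,0,0,85],[0,0,18,0,0,0,85],[0,0,12,0,0,0,85],[0,0,0,0,0,0,85],[0,0,0,0,0,0,85]],
])

```text
time_s: 2.1
eef_pos: [0.4425, -0.364, 0.0734]
eef_rot: [-0.0, 1.0, -0.0, -0.0]
wrist_force: [-0.3, -0.1, 0.4]
opening: 0.993
grasp_force: 0.0
```

Request:
jog_arm([
  [[0,0,15,0,0,0,85],[0,0,15,0,0,0,85],[0,0,15,0,0,0,85],[0,0,15,0,0,0,85],[0,0,0,0,0,0,85],[0,0,0,0,0,0,50],[0,0,0,0,0,0,50],[0,0,0,0,0,0,50],[0,0,0,0,0,0,50],[0,0,0,0,0,0,50]],
])

```text
time_s: 3.1
eef_pos: [0.443, -0.3647, 0.0142]
eef_rot: [0.001, 1.0, -0.0, 0.001]
wrist_force: [0.7, 0.2, 4.4]
opening: 0.738
grasp_force: 66.0
```

Request:
jog_arm([
  [[0,0,0,0,0,0,50],[0,0,-8,0,0,0,50],[0,0,-12,0,0,0,50],[0,0,-25,0,0,0,50],[0,0,-30,0,0,0,50],[0,0,-30,0,0,0,50],[0,0,-30,0,0,0,50],[0,0,-30,0,0,0,50],[0,0,-15,0,0,0,50],[0,0,0,0,0,0,50]],
])

```text
time_s: 4.1
eef_pos: [0.4434, -0.3651, 0.1962]
eef_rot: [0.002, 1.0, -0.0, 0.002]
wrist_force: [0.2, -1.1, -1.6]
opening: 0.742
grasp_force: 66.0
```

Run:
```python
from h import *
st()
a=ctrl.camera("top");b=ctrl.camera("side")
f=b["frame"];g=a["frame"]
cv2.imwrite("pics/lift.png",np.hstack([cv2.resize(f[60:210,200:350],(400,400)),cv2.resize(g[130:280,250:400],(400,400))]))
```

```text
{'time_s': 4.1, 'q': [-0.8954, 0.2091, 1.6473, -0.0, 1.28, 0.6755], 'eef_pos': [0.4434, -0.3651, 0.1962], 'eef_rot': [0.002, 1.0, -0.0, 0.0016], 'wrist_force': [0.2057, -1.0984, -1.6473], 'opening': 0.7423, 'grasp_force': 65.9837}
```

View pics/lift.png

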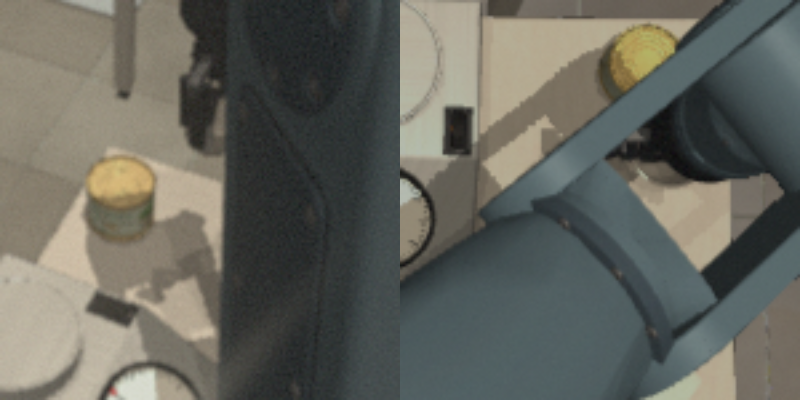

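Request:
jog_arm([
  [[5,-14,0,0,0,0,50],[10,-27,0,0,0,0,50],[10,-28,0,0,0,0,50],[11,-31,0,0,0,0,50],[11,-31,0,0,0,0,50],[11,-31,0,0,0,0,50],[11,-31,0,0,0,0,50],[11,-28,0,0,0,0,50],[7,-18,0,0,0,0,50],[3,-6,0,0,0,0,50]],
])

```text
time_s: 5.2
eef_pos: [0.5318, -0.1158, 0.1914]
eef_rot: [-0.001, 1.0, 0.001, -0.001]
wrist_force: [-0.1, 0.1, -0.4]
opening: 0.739
grasp_force: 66.0
```

Request:
jog_arm([
  [[0,0,0,0,0,0,50],[0,0,5,0,0,0,50],[0,0,10,0,0,0,50],[0,0,10,0,0,0,50],[0,0,10,0,0,0,50],[0,0,8,0,0,0,50],[0,0,5,0,0,0,50],[0,0,0,0,0,0,50],[0,0,0,0,0,0,50],[0,0,0,0,0,0,50]],
])

```text
time_s: 6.2
eef_pos: [0.5329, -0.1191, 0.1458]
eef_rot: [0.0, 1.0, -0.0, 0.0]
wrist_force: [0.1, -0.0, -0.8]
opening: 0.736
grasp_force: 66.0
```

Run:
```python
from h import *
st()
a=ctrl.camera("top");b=ctrl.camera("side")
f=b["frame"];g=a["frame"]
cv2.imwrite("pics/place.png",np.hstack([cv2.resize(f[120:270,140:290],(400,400)),cv2.resize(g[100:250,180:330],(400,400))]))
```

```text
{'time_s': 6.2, 'q': [-0.4374, 0.2094, 1.7573, 0.0, 1.1739, 1.1335], 'eef_pos': [0.5329, -0.1191, 0.1458], 'eef_rot': [0.0002, 1.0, -0.0001, 0.0005], 'wrist_force': [0.1105, -0.0022, -0.8375], 'opening': 0.7362, 'grasp_force': 65.9688}
```

View pics/place.png

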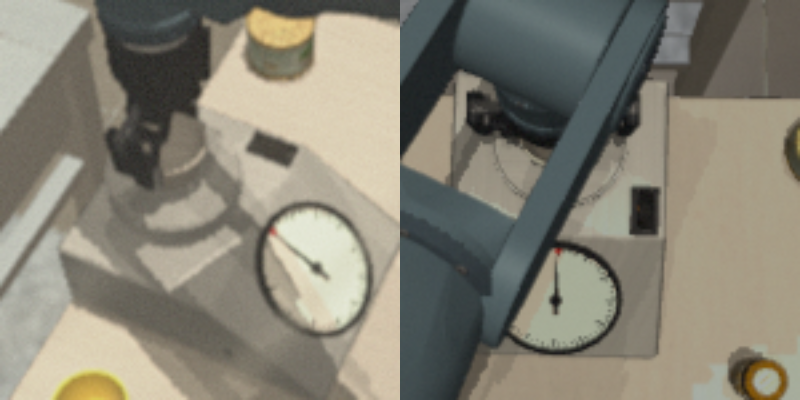

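Request:
jog_arm([
  [[0,0,3,0,0,0,50],[0,0,3,0,0,0,50],[0,0,2,0,0,0,50],[0,0,1,0,0,0,50],[0,0,0,0,0,0,50],[0,0,0,0,0,0,50],[0,0,0,0,0,0,68],[0,0,0,0,0,0,85],[0,0,0,0,0,0,85],[0,0,0,0,0,0,85]],
])

```text
time_s: 7.3
eef_pos: [0.5325, -0.119, 0.1364]
eef_rot: [0.0, 1.0, -0.0, 0.0]
wrist_force: [0.0, 0.5, -0.6]
opening: 0.993
grasp_force: 0.0
```

Request:
jog_arm([
  [[0,0,0,0,0,0,85],[0,0,0,0,0,0,85],[0,0,-5,0,0,0,85],[0,0,-10,0,0,0,85],[0,0,-15,0,0,0,85],[0,0,-20,0,0,0,85],[0,0,-20,0,0,0,85],[0,0,-20,0,0,0,85],[0,0,-10,0,0,0,85],[0,0,0,0,0,0,85]],
])

```text
time_s: 8.3
eef_pos: [0.5336, -0.1195, 0.2389]
eef_rot: [0.001, 1.0, -0.0, 0.002]
wrist_force: [0.5, -0.2, 0.4]
opening: 0.998
grasp_force: 0.0
```

Request:
jog_arm([
  [[-5,5,0,0,0,0,40],[-9,10,0,0,0,0,0],[-10,11,0,0,0,0,0],[-10,11,0,0,0,0,0],[-10,11,0,0,0,0,0],[-10,11,0,0,0,0,0],[-9,10,0,0,0,0,0],[-6,7,0,0,0,0,0],[-3,3,0,0,0,0,0],[0,0,0,0,0,0,0]],
])

```text
time_s: 9.3
eef_pos: [0.4602, -0.1984, 0.2364]
eef_rot: [0.0, 1.0, -0.001, 0.0]
wrist_force: [-0.5, 1.0, 0.5]
opening: -0.003
grasp_force: 0.0
```

Request:
jog_arm([
  [[0,0,10,0,0,0,0],[0,0,20,0,0,0,0],[0,0,20,0,0,0,0],[0,0,20,0,0,0,0],[0,0,20,0,0,0,0],[0,0,15,0,0,0,0],[0,0,10,0,0,0,0],[0,0,7,0,0,0,0],[0,0,3,0,0,0,0],[0,0,0,0,0,0,0]],
])

```text
time_s: 10.3
eef_pos: [0.4605, -0.1979, 0.1112]
eef_rot: [-0.0, 1.0, 0.0, -0.0]
wrist_force: [-0.4, 0.3, 0.2]
opening: 0.001
grasp_force: 0.0
```

Run:
```python
from h import *
st()
a=ctrl.camera("top");b=ctrl.camera("side")
f=b["frame"];g=a["frame"]
cv2.imwrite("pics/wheel1.png",np.hstack([cv2.resize(f[150:250,180:280],(400,400),interpolation=3),cv2.resize(g[120:240,190:310],(400,400),interpolation=3)]))
```

```text
{'time_s': 10.3, 'q': [-0.6431, 0.165, 1.8909, -0.0, 1.0858, 0.9277], 'eef_pos': [0.4605, -0.1979, 0.1112], 'eef_rot': [-0.0, 1.0, 0.0, -0.0001], 'wrist_force': [-0.4227, 0.289, 0.1978], 'opening': 0.0009, 'grasp_force': 0.0}
```

View pics/wheel1.png

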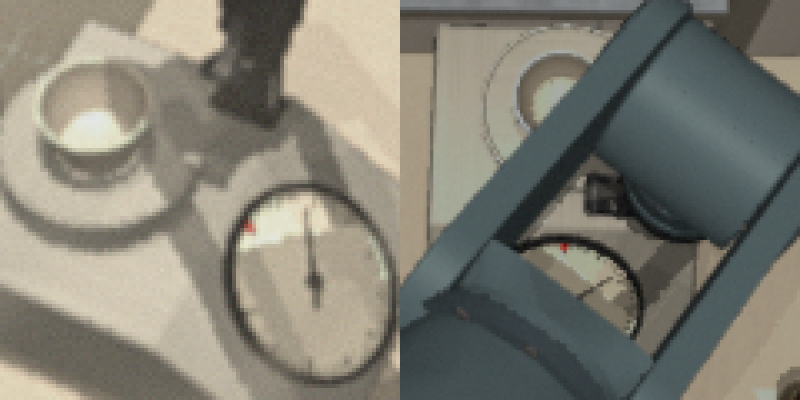

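Side crop: the cup stands upright on the pan, the needle tip is at (308,207), the red mark at (249,227), the hub at (315,280), and the fingertip is over the wheel. Now I feel for the crown.

Request:
jog_arm([
  [[0.2,0,1,0,0,0,0],[0.3,0,1,0,0,0,0],[0.5,0,1,0,0,0,0],[0.5,0,0.5,0,0,0,0],[0.5,0,0.5,0,0,0,0],[0,0,0.5,0,0,0,0],[0,0,0.2,0,0,0,0],[0,0,0.2,0,0,0,0],[0,0,0,0,0,0,0],[0,0,0,0,0,0,0]],
])

```text
time_s: 11.4
eef_pos: [0.4625, -0.198, 0.1064]
eef_rot: [0.0, 1.0, -0.0, 0.0]
wrist_force: [0.1, -0.7, -0.0]
opening: 0.003
grasp_force: 0.0
```

```bash
cat > d.py <<'E'
from h import *
import pickle
psi=-.03
C=np.array([.390,-.117,.0645]); Rz=Rotation.from_euler('z',psi).as_matrix()
t=np.radians(35); U=Rz@[np.cos(t),0,np.sin(t)]; N=Rz@[-np.sin(t),0,np.cos(t)]; Rt=Rz@[0,-1,0]
def ab(c):
    v,u=np.mgrid[:384,:512]
    P=np.stack([(u-c["cx"])/c["fx"],(v-c["cy"])/c["fy"],np.ones(u.shape)],-1)@R(c).T
    o=np.array(c["xyz"]); k=((C-o)@N)/(P@N); X=o+P*k[...,None]-C
    return X@Rt*1000,X@U*1000
def dial(c,ctr=(0,0)):
    x,y=ab(c); f=c["frame"].astype(float); x=x-ctr[0];y=y-ctr[1]
    r=np.hypot(x,y); b,g,rr=f[...,0],f[...,1],f[...,2]
    w=np.clip(rr-np.maximum(g,b)-25,0,None)*(r<62); 
    red=np.array([(w*x).sum(),(w*y).sum()])/w.sum()
    return red, x,y,r,f.mean(-1)
def rect(c,n=560,h=70):
    # rectified dial, h mm half width
    g=np.linspace(-h,h,n); X=C+g[None,:,None]*Rt/1000-g[:,None,None]*U/1000
    q=(X-np.array(c["xyz"]))@R(c)
    return cv2.remap(c["frame"],(q[...,0]/q[...,2]*c["fx"]+c["cx"]).astype(np.float32),(q[...,1]/q[...,2]*c["fy"]+c["cy"]).astype(np.float32),cv2.INTER_CUBIC)
E
python3 - <<'E'
from d import *
a,b=pickle.load(open("c0.pkl","rb"))
now=ctrl.camera("side")
for n,c in(("top0",a),("side0",b),("now",now)): print(n,dial(c)[0], np.degrees(np.arctan2(*dial(c)[0])))
cv2.imwrite("pics/rect.png",np.hstack([rect(c,266) for c in(a,b,now)]))
E
```

```text
top0 [ 0.47815058 52.95884856] 0.5172934614458694
side0 [ 1.79018494 53.32474961] 1.9227757325467383
now [ 1.78120118 53.45274315] 1.908556125794445
```

View pics/rect.png

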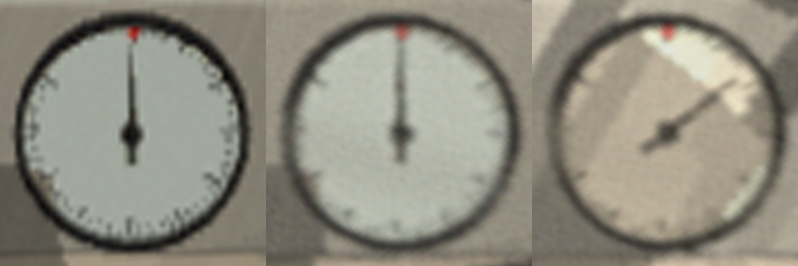

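Rectified dial views: the needle is now at about 53° (hub (667,132), tip (737,80)) and the red mark at about 1°, so roughly 0.91 rad of dial is needed, about 45 mm of fingertip travel.

Request:
jog_arm([
  [[0,0,0.2,0,0,0,0],[0,0,0.2,0,0,0,0],[0,0,0.2,0,0,0,0],[0,0,0.2,0,0,0,0],[0,0,0.2,0,0,0,0],[0,0,0,0,0,0,0],[0,0,0,0,0,0,0],[0,0,0,0,0,0,0],[0,0,0,0,0,0,0],[0,0,0,0,0,0,0]],
])

```text
time_s: 12.45
eef_pos: [0.4624, -0.198, 0.1054]
eef_rot: [-0.0, 1.0, -0.0, -0.0]
wrist_force: [0.4, -0.2, -0.1]
opening: -0.004
grasp_force: 0.0
```

Request:
jog_arm([
  [[0,0,0.2,0,0,0,0],[0,0,0.2,0,0,0,0],[0,0,0.2,0,0,0,0],[0,0,0.2,0,0,0,0],[0,0,0,0,0,0,0],[0,0,0,0,0,0,0],[0,0,0,0,0,0,0],[0,0,0,0,0,0,0],[0,0,0,0,0,0,0],[0,0,0,0,0,0,0]],
])

```text
time_s: 13.45
eef_pos: [0.4625, -0.198, 0.1046]
eef_rot: [0.0, 1.0, -0.0, 0.0]
wrist_force: [-1.2, 0.1, 0.7]
opening: 0.001
grasp_force: 0.3
```

Request:
jog_arm([
  [[0,0,0.2,0,0,0,0],[0,0,0.2,0,0,0,0],[0,0,0.2,0,0,0,0],[0,0,0.1,0,0,0,0],[0,0,0,0,0,0,0],[0,0,0,0,0,0,0],[0,0,0,0,0,0,0],[0,0,0,0,0,0,0],[0,0,0,0,0,0,0],[0,0,0,0,0,0,0]],
])

```text
time_s: 14.45
eef_pos: [0.4625, -0.198, 0.104]
eef_rot: [0.0, 1.0, -0.0, 0.0]
wrist_force: [-1.3, 0.9, 4.6]
opening: -0.002
grasp_force: 2.3
```

Request:
jog_arm([
  [[0,0,0.1,0,0,0,0],[0,0,0.1,0,0,0,0],[0.5,0,0,0,0,0,0],[1,0,0,0,0,0,0],[1,0.1,0,0,0,0,0],[1,0,0,0,0,0,0],[1,0,0,0,0,0,0],[1,0.1,0,0,0,0,0],[0.5,0,0,0,0,0,0],[0,0,0,0,0,0,0]],
])

```text
time_s: 15.45
eef_pos: [0.4684, -0.1982, 0.1038]
eef_rot: [-0.0, 1.0, -0.0, -0.0]
wrist_force: [-1.6, 0.0, 6.3]
opening: 0.002
grasp_force: 2.8
```

```bash
cat >> d.py <<'E'
def needle(c,ctr):
    x,y=ab(c); x=x-ctr[0]; y=y-ctr[1]; r=np.hypot(x,y)
    # darkest radial direction: needle side 20..42 mm minus the same offset median
    q=np.radians(np.arange(0,360,.5)); rr=np.arange(20,40,1.)
    X=C+((ctr[0]+np.outer(np.sin(q),rr))[...,None]*Rt+(ctr[1]+np.outer(np.cos(q),rr))[...,None]*U)/1000
    p=(X-np.array(c["xyz"]))@R(c)
    s=cv2.remap(c["frame"],(p[...,0]/p[...,2]*c["fx"]+c["cx"]).astype(np.float32),(p[...,1]/p[...,2]*c["fy"]+c["cy"]).astype(np.float32),cv2.INTER_LINEAR).mean(-1)
    bg=np.median(np.stack([np.roll(s,k,0) for k in range(-30,31,3)]),0)
    d=np.clip(bg-s,0,None).mean(1); i=int(np.argmax(d)); k=np.arange(i-10,i+11); w=np.clip(d[k%720]-d[i]*.3,0,None)
    return (w*k).sum()/w.sum()*.5
def both(c,ctr):
    r=dial(c,ctr)[0]; return round(float(np.degrees(np.arctan2(*r))),2), round(float(needle(c,ctr)),2)
E
python3 - <<'E'
from d import *
a,b=pickle.load(open("c0.pkl","rb"))
now=ctrl.camera("side")
for ctr in((0,0),(1,0),(1,1)):
  for n,c in(("top0",a),("side0",b),("now",now)): print(ctr,n,both(c,ctr))
st()
E
```

```text
(0, 0) top0 (0.52, 357.96)
(0, 0) side0 (1.92, 1.28)
(0, 0) now (8.36, 53.32)
(1, 0) top0 (-0.56, 355.94)
(1, 0) side0 (0.85, -0.48)
(1, 0) now (7.3, 52.05)
(1, 1) top0 (-0.58, 355.87)
(1, 1) side0 (0.87, -0.47)
(1, 1) now (7.44, 53.68)
{'time_s': 15.5, 'q': [-0.634, 0.1921, 1.8767, -0.0001, 1.073, 0.9371], 'eef_pos': [0.4684, -0.1982, 0.1038], 'eef_rot': [-0.0, 1.0, -0.0001, -0.0001], 'wrist_force': [-1.6336, 1.3545, 5.7863], 'opening': -0.0049, 'grasp_force': 2.8337}
```

Request:
jog_arm([
  [[0.5,0,0,0,0,0,0],[1,0,0,0,0,0,0],[1,0.1,0,0,0,0,0],[1,0,0,0,0,0,0],[1,0.1,0,0,0,0,0],[1,0,0,0,0,0,0],[1,0,0,0,0,0,0],[1,0.1,0,0,0,0,0],[1,0,0,0,0,0,0],[0.5,0,0,0,0,0,0]],
])

```text
time_s: 16.5
eef_pos: [0.4774, -0.1984, 0.1036]
eef_rot: [-0.0, 1.0, -0.0, -0.0]
wrist_force: [-1.7, -0.4, 4.5]
opening: 0.004
grasp_force: 2.1
```

```bash
cat > s.py <<'E'
from d import *
print(both(ctrl.camera("side"),(1,.5)));st()
E
python3 s.py
```

```text
(17.32, 52.53)
{'time_s': 16.55, 'q': [-0.6237, 0.2098, 1.8557, -0.0, 1.0764, 0.9472], 'eef_pos': [0.4774, -0.1984, 0.1036], 'eef_rot': [-0.0001, 1.0, -0.0001, -0.0001], 'wrist_force': [-2.0469, 0.6723, 3.7882], 'opening': 0.0008, 'grasp_force': 2.054}
```

Request:
jog_arm([
  [[0,0,-2,0,0,0,0],[0,0,-2,0,0,0,0],[-5,-0.1,0,0,0,0,0],[-6,-0.2,0,0,0,0,0],[-4.5,-0.1,0,0,0,0,0],[0,0,1.5,0,0,0,0],[0,0,1.2,0,0,0,0],[0,0,0.8,0,0,0,0],[0,0,0.5,0,0,0,0],[0,0,0.1,0,0,0,0]],
])

```text
time_s: 17.55
eef_pos: [0.462, -0.1982, 0.1037]
eef_rot: [0.0, 1.0, -0.0, -0.0]
wrist_force: [-0.6, 0.2, 2.7]
opening: 0.003
grasp_force: 1.0
```

Request:
jog_arm([
  [[0,0,0.2,0,0,0,0],[0,0,0.2,0,0,0,0],[0.5,0,0,0,0,0,0],[1,0,0.05,0,0,0,0],[1,0.1,0.05,0,0,0,0],[1,0,0.05,0,0,0,0],[1,0,0.05,0,0,0,0],[1,0.1,0.05,0,0,0,0],[1,0,0.05,0,0,0,0],[0.5,0,0,0,0,0,0]],
])

```text
time_s: 18.55
eef_pos: [0.4692, -0.1983, 0.1031]
eef_rot: [0.0, 1.0, -0.0, 0.0]
wrist_force: [-1.8, 0.5, 4.4]
opening: 0.002
grasp_force: 2.5
```

```bash
python3 s.py
```

```text
(25.98, 52.43)
{'time_s': 18.6, 'q': [-0.6333, 0.1945, 1.8754, 0.0001, 1.0713, 0.9376], 'eef_pos': [0.4693, -0.1983, 0.1031], 'eef_rot': [0.0001, 1.0, -0.0001, 0.0002], 'wrist_force': [-1.2856, 0.8479, 5.2425], 'opening': 0.0042, 'grasp_force': 2.4912}
```

Request:
jog_arm([
  [[0.5,0,0.1,0,0,0,0],[1,0,0.05,0,0,0,0],[1,0.1,0.05,0,0,0,0],[1,0,0.05,0,0,0,0],[1,0.1,0.05,0,0,0,0],[1,0,0.05,0,0,0,0],[1,0,0.05,0,0,0,0],[1,0.1,0.05,0,0,0,0],[1,0,0.05,0,0,0,0],[0,0,0,0,0,0,0]],
])

```text
time_s: 19.6
eef_pos: [0.4777, -0.1986, 0.1026]
eef_rot: [-0.0, 1.0, -0.0, 0.0]
wrist_force: [-1.6, 0.7, 5.7]
opening: 0.0
grasp_force: 2.8
```

```bash
python3 s.py
```

```text
(35.18, 52.6)
{'time_s': 19.65, 'q': [-0.6237, 0.2115, 1.8558, 0.0003, 1.0738, 0.9471], 'eef_pos': [0.4778, -0.1985, 0.1026], 'eef_rot': [0.0, 1.0, -0.0001, 0.0002], 'wrist_force': [-2.5848, 1.0662, 6.3409], 'opening': 0.0002, 'grasp_force': 2.7845}
```

Request:
jog_arm([
  [[0,0,-2,0,0,0,0],[0,0,-2,0,0,0,0],[-5,-0.1,0,0,0,0,0],[-6,-0.2,0,0,0,0,0],[-4,-0.1,0,0,0,0,0],[0,0,1.5,0,0,0,0],[0,0,1.2,0,0,0,0],[0,0,0.8,0,0,0,0],[0,0,0.5,0,0,0,0],[0,0,0,0,0,0,0]],
])

```text
time_s: 20.65
eef_pos: [0.4625, -0.1983, 0.1026]
eef_rot: [0.0, 1.0, -0.0, -0.0]
wrist_force: [-2.6, -0.3, 3.6]
opening: -0.003
grasp_force: 2.2
```

Request:
jog_arm([
  [[0,0,0.2,0,0,0,0],[0.5,0,0.05,0,0,0,0],[1,0.1,0.05,0,0,0,0],[1,0,0.05,0,0,0,0],[1,0.1,0.05,0,0,0,0],[1,0,0.05,0,0,0,0],[1,0,0.05,0,0,0,0],[1,0.1,0.05,0,0,0,0],[1,0,0.05,0,0,0,0],[0,0,0,0,0,0,0]],
])

```text
time_s: 21.65
eef_pos: [0.4703, -0.1985, 0.1023]
eef_rot: [0.0, 1.0, -0.0, 0.0]
wrist_force: [-2.6, 1.5, 6.6]
opening: -0.0
grasp_force: 3.2
```

```bash
python3 s.py
```

```text
(45.04, 52.47)
{'time_s': 21.7, 'q': [-0.6324, 0.1978, 1.8734, 0.0002, 1.0698, 0.9384], 'eef_pos': [0.4703, -0.1985, 0.1023], 'eef_rot': [0.0001, 1.0, -0.0, 0.0003], 'wrist_force': [-2.1509, 1.972, 6.5113], 'opening': 0.0031, 'grasp_force': 3.2229}
```

Request:
jog_arm([
  [[0.5,0,0,0,0,0,0],[1,0,0,0,0,0,0],[1,0.1,0,0,0,0,0],[1,0,0,0,0,0,0],[1,0,0,0,0,0,0],[1,0.1,0,0,0,0,0],[0.5,0,0,0,0,0,0],[0,0,0,0,0,0,0],[0,0,-2,0,0,0,0],[0,0,-4,0,0,0,0]],
])

```text
time_s: 22.7
eef_pos: [0.4758, -0.1985, 0.1075]
eef_rot: [-0.0, 1.0, -0.0, -0.0]
wrist_force: [0.3, 0.0, -0.4]
opening: -0.003
grasp_force: 0.0
```

```bash
cat > v.py <<'E'
from d import *
import sys
st();b=ctrl.camera("side");a=ctrl.camera("top")
for ctr in((1,0),(1,1),(0.5,.5)): print(both(b,ctr),both(a,ctr))
cv2.imwrite(sys.argv[1],np.hstack([rect(b,400,60),rect(a,400,60)]))
E
python3 v.py pics/r2.png
```

```text
{'time_s': 22.7, 'q': [-0.6258, 0.2009, 1.8571, 0.0002, 1.0842, 0.9451], 'eef_pos': [0.4758, -0.1985, 0.1075], 'eef_rot': [-0.0002, 1.0, -0.0001, -0.0002], 'wrist_force': [0.3265, 0.0135, -0.3701], 'opening': -0.0032, 'grasp_force': 0.0}
(51.98, 52.34) (51.24, 168.11)
(52.84, 53.96) (52.1, 169.37)
(52.74, 53.82) (52.01, 167.92)
```

View pics/r2.png

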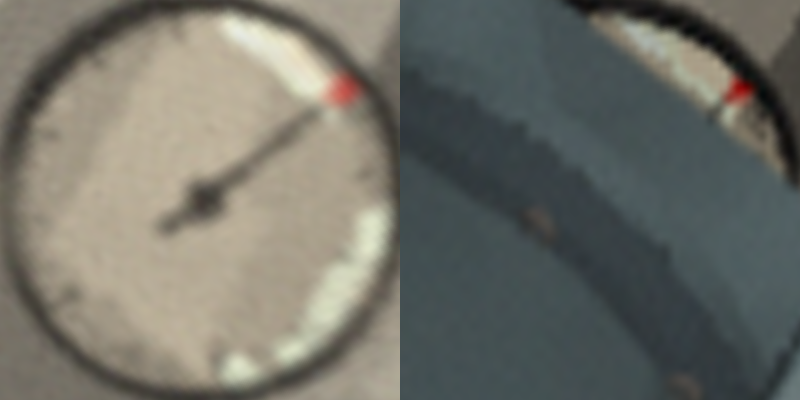

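Both views show the needle tip meeting the red mark (side: tip (330,105), mark (343,88)). I'll retract for an unobstructed check.

Request:
jog_arm([
  [[0,0,-10,0,0,0,0],[0,0,-25,0,0,0,0],[0,0,-30,0,0,0,0],[0,0,-30,0,0,0,0],[-15,25,0,0,0,0,0],[-25,35,0,0,0,0,0],[-30,40,0,0,0,0,0],[-30,40,0,0,0,0,0],[-30,40,0,0,0,0,0],[-20,20,0,0,0,0,0]],
])

```text
time_s: 23.8
eef_pos: [0.3238, -0.4016, 0.2037]
eef_rot: [0.001, 1.0, -0.001, 0.0]
wrist_force: [0.2, -0.4, -0.1]
opening: 0.0
grasp_force: 0.0
```

Request:
jog_arm([
  [[-20,30,0,0,0,0,0],[-20,30,0,0,0,0,0],[-20,30,0,0,0,0,0],[-15,20,0,0,0,0,0],[0,0,0,0,0,0,0],[0,0,0,0,0,0,0],[0,0,0,0,0,0,0],[0,0,0,0,0,0,0],[0,0,0,0,0,0,0],[0,0,0,0,0,0,0]],
])

```text
time_s: 24.8
eef_pos: [0.2514, -0.5082, 0.2029]
eef_rot: [0.0, 1.0, 0.0, 0.0]
wrist_force: [-0.0, 0.7, -0.0]
opening: -0.002
grasp_force: 0.0
```

```bash
sed -i '$a cv2.imwrite("pics/r3b.png",cv2.resize(a["frame"],(512,384)))' v.py; sed -i 's/rect(a,400,60)\])/rect(a,400,60)])/' v.py; python3 v.py pics/r3.png
python3 - <<'E'
import cv2,numpy as np
r=cv2.imread("pics/r3.png");t=cv2.imread("pics/r3b.png")
t=cv2.resize(t[110:260,180:380],(266,200)); t=cv2.copyMakeBorder(t,0,0,0,800-266,0)
cv2.imwrite("pics/r4.png",np.vstack([r,t]))
E
```

```text
{'time_s': 24.8, 'q': [-1.3207, 0.1896, 1.656, 0.0, 1.2959, 0.2493], 'eef_pos': [0.2514, -0.5082, 0.2029], 'eef_rot': [0.0, 1.0, 0.0004, 0.0], 'wrist_force': [-0.0049, 0.7412, -0.0343], 'opening': -0.002, 'grasp_force': 0.0}
(51.77, 51.87) (51.39, 50.86)
(52.62, 53.53) (52.25, 52.42)
(52.52, 53.3) (52.15, 52.25)
```

View pics/r4.png

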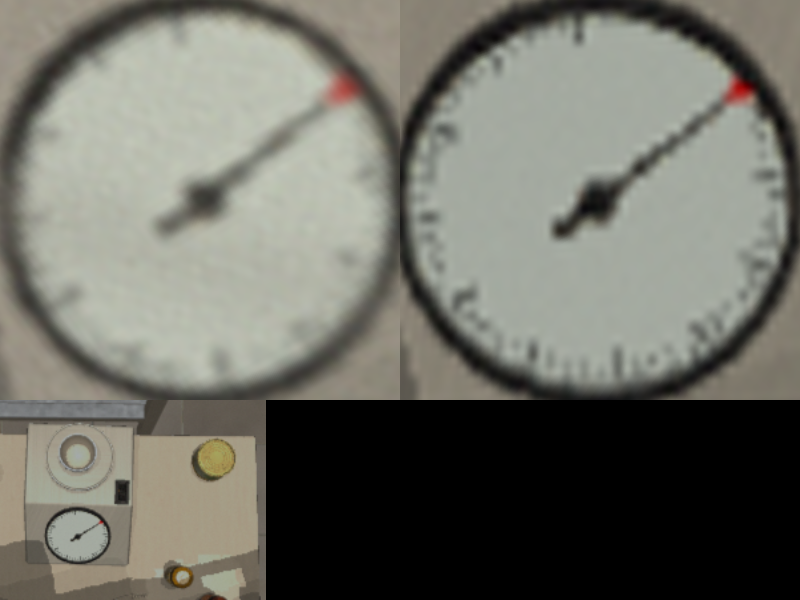

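The needle tip meets the red mark in both views (side (330,100), top (730,98)), within about 1° against the 3° allowed. The cup stands centred on the pan and the arm is clear, so I'm handing in.

```bash
python3 -c "
from bench import ctrl
print(ctrl.hand_in())"
```

```text
the job is handed in; nothing more can be done
None
```

I handed the job in at about 25 s: the dip cup stands released in the middle of the pan, and the zero mark is within about 1° of the needle's tip by camera (about 3° allowed); `hand_in()` returned no verdict.

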